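# Find the loose inspection cover and push it open

### The arm

A 7-joint arm with a two-finger parallel gripper is mounted at the origin on the work surface. World frame = base frame: x ahead of the robot, y to its left, z up, the work surface at z = 0. Lengths are in m, angles in rad, forces in N, time in s.
With the tool pointing down it reaches from about 0.35 to 0.9 m from the base axis. Payload 8.1 kg.
Tool frame: the origin (TCP) lies between the finger pads; the fingertips stand 25 mm ahead of it and the grasp point (between the pads) lies 6 mm ahead of it; z points along the fingers, y is the direction in which the jaws open and shut (so a half turn about z gives the same grasp; the last joint's range is limited). The gripper opens to 92 mm and grips with 3 to 60 N. Pads are 19 mm wide; open, the fingers measure 130 mm over their backs; the gripper's body (75 mm by 190 mm) begins 47 mm behind the grasp point.
Start: joints at [-1.345, 0.434, 0.025, 1.573, -0.012, 1.134, -0.075], TCP at [0.202, 0.592, 0.252] pointing down, gripper open.
Joint ranges: [-2.62, 2.62], [-0.44, 2.09], [-1.27, 1.32], [0.08, 2.57], [-1.32, 4.46], [0.12, 2], [-2.74, 2.74]. Speed limits (rad/s): [2.22, 2.22, 3.01, 3.01, 3.14, 3.14, 3.14].

### API

Orientations are given as a rotation vector (axis times angle).
In Python, from cell import * gives the robot as it stands.
- The arm moves only by the shell command python3 -m jog 'ROWS' [FORCE]. ROWS is JSON, one flat list of numbers, 5 for each row, row after row: the finger opening in mm, from 0 to 91.8, then the shift along the tool's x, y, z in units of 40 mm (1.0 is 40 mm), then the turn about the tool's z in units of 6 degrees (1.0 is 6 degrees). A call has 1 to 20 rows; each row shifts and turns the pose as measured when the row begins, along the tool's axes as they then stand; what a row does not reach is not made up. A row lasts 1/12 s, in which the tool goes at most 41.7 mm and 7.16 degrees, less where a joint would pass 70% of its speed; a pose out of reach is approached as far as the arm can. A call is refused whole if a number of a shift passes 1 or a number of a turn 1, either way. A call with a gripper value outside its range is refused whole. The fingers move at their own pace and stop on an object; FORCE is the grip in N (left out, the last holds). Time passes only in rows, so rows that do not move let the fingers close. It gives the time, the measured TCP pose, the force and the opening at its end, in the units of the state.
- observe(): the state, without advancing time (a new reading comes with each control period).
- get_image(name): name is "side" or "top" or "wrist"; returns the picture (480x640x3 uint8, red, green, blue); there is no depth.
- camera_params(name): a dict with "intrinsics" (3x3 intrinsics, pixels), "xyz" and "orientation" of the camera in the world. Camera axes: x right, y down, z forward; pixel columns grow to the right and rows downward; lengths in m; the calibration is good to about 2 mm. A picture is of the moment at which its call begins: read the wrist's pose just before it. camera_params takes no time and is no camera call; for the wrist camera it gives the pose at the moment of the call.
- sign_off(): hands the job in, once; it reports no verdict.
The state is a dict: "clock": time; "joints": joint angles; "dq": joint speeds; "joint_efforts": joint torques, N m; "position": TCP position; "ee_rot": TCP orientation; "force": force on the tool from outside, world axes, zero at the start; "ft_torque": the same for the moment, N m; "width": opening from 0.0 (shut) to 1.0 (fully open).
Only numpy, scipy, OpenCV 4.12 (cv2) and the standard library are available. Lean on these libraries where they do the work, as an engineer would, in place of code of your own. Each camera call takes 0.05 s, during which the arm holds its last target. There are 200 camera calls.

### The job

One of the four identical grey inspection covers on the black gear housing has come free of its catch. Without gripping anything, press the covers with the fingertips on their yellow strips to find the one that rocks, push its strip end down into the housing until the cover stands well open (about 45 degrees or more), and take the hand away. Never lift the cover by its knob or tip it the other way, strip end up, and leave the loose parts around it where they are.

Things in the scene. Friction and masses are not known exactly. Their poses are not given: they have to be found in the camera images.
- gearbox: Black gear-unit housing, fixed, 180 (its x) x 360 (its y) x 90 mm tall, origin at the centre of its underside on the table, turned about z only. Four identical grey metal covers lie flush in its top, 84 mm apart along its y, each over an opening 102 x 76 mm (x -67 to +35), clear to 60 mm below the top. Three covers are caught and do not give; one, in any place, is free.
- free_cover (a joint): Tilt (rad) of the free cover, whichever place it is in: 0 flush, positive with its yellow-strip end down in the housing, stops at 1.1 and -0.35. Pressed on its strip it tips at about 2 to 4 N, equally all the way, its short end rising at most 25 mm; it stays at the angle where it is left.
- press_1 (a point): Middle of the yellow strip of the cover in place 1 (+y end of the row), 90 mm above the table; fixed to the housing. A cover is 72 (y) x 95 (x) x 5 mm, on a pivot line along the housing's y at its x = +5 mm; the long end, with the strip across it at x = -41, reaches x = -63 mm (robot side), the short end +32; black knob 16 dia, 12 mm tall at x = +13.
- press_2 (a point): The same point of the cover in place 2.
- press_3 (a point): The same point of the cover in place 3.
- press_4 (a point): The same point of the cover in place 4 (-y end of the row).
- pinion: Bystander, loose: small steel pinion standing on the far deck of the housing, 26 dia at its toothed foot, 30 tall (sizes in mm); origin at its underside.
- motor: Bystander, loose: small upright electric motor with a blue band, 33 dia, 63 tall with its shaft (sizes in mm); origin at its underside.
- gear: Bystander, loose: brass gear lying flat, 48 dia, 16 tall (sizes in mm); origin at its underside.
- bearing: Bystander, loose: steel ball bearing ring lying flat, 28 dia, 8 tall (sizes in mm); origin at its underside.
- circuit: Bystander, loose: small green circuit board, 34 x 34, 9 tall (sizes in mm); origin at its underside.
- hex_key: Bystander, loose: dark L-shaped hex key lying flat, 90 x 25, 6 tall (sizes in mm); origin at its underside.
- screwdriver: Bystander, loose: yellow-handled screwdriver lying down, about 200 long (sizes in mm); origin at its underside.
- bottle: Bystander, loose: small white oil bottle with a red cap, upright, 36 dia, 75 tall (sizes in mm); origin at its underside.

How it is judged:
At the end, for the whole second after the job is handed in: The free cover stands open by more than 0.65 rad (37 degrees), strip end down, at rest; every loose part is within 20 mm of where it started (value of joint free_cover above 0.65 rad and velocity of joint free_cover between -0.05 and 0.05 rad/s and distance of each of pinion, motor, gear, bearing, circuit, hex_key, screwdriver, bottle from where it was at the start of the episode below 0.02 m); the robot touches nothing.
It fails at once if the free cover is lifted or tipped the wrong way: strip end raised by more than 0.2 rad (value of joint free_cover below -0.2 rad).
It fails at once if a loose part is moved by 20 mm or more, carried or lifted (distance of any of pinion, motor, gear, bearing, circuit, hex_key, screwdriver, bottle from where it was at the start of the episode above 0.02 m).
It also fails if it takes over 45 s, if anything falls off the work surface, if the arm or the gripper's body presses on something with over 40 N, if the wrist force passes 120 N, or if a joint passes its speed limit or range.

## Working session

There is one attempt and no reset: what is moved stays moved. The work goes in short steps, Python scripts to look and compute and a shell command to move; the robot and the scene stay as the last step left them, time stands still between calls to the robot, and variables do not carry over. Pictures are saved under pics/ and viewed, about 8 in all and at most 12, crops included, and the job is handed in when it is done.

```bash
mkdir -p pics; python3 - <<'E'
from cell import *
import cv2,numpy as np
np.set_printoptions(precision=4,suppress=True)
s=observe();print(s)
for n in("top","side"):
    cv2.imwrite(f"pics/{n}0.png",get_image(n)[:,:,::-1]);print(n,camera_params(n))
E
```

```text
{'clock': 0.0, 'joints': array([-1.3446,  0.4352,  0.025 ,  1.5742, -0.0116,  1.134 , -0.0751]), 'dq': array([-0.0005, -0.0012,  0.0001,  0.0004,  0.0013,  0.0005, -0.0005]), 'joint_efforts': array([  0.0002, -66.7854,   0.9852, -31.4457,  -0.0606,   0.0432,
         0.0002]), 'position': array([0.2017, 0.591 , 0.2509]), 'ee_rot': array([-0.5142, -3.0991,  0.0025]), 'force': array([-0.434 , -0.4355, -0.6642]), 'ft_torque': array([0.016 , 0.0134, 0.0301]), 'width': 0.9992446580629096}
top {'intrinsics': array([[592.4935,   0.    , 333.6821],
       [  0.    , 592.4935, 237.5815],
       [  0.    ,   0.    ,   1.    ]]), 'xyz': array([ 0.4809, -0.0043,  1.0422]), 'orientation': array([-2.1766,  2.1438, -0.1205])}
side {'intrinsics': array([[456.3978,   0.    , 323.9878],
       [  0.    , 456.3978, 238.3083],
       [  0.    ,   0.    ,   1.    ]]), 'xyz': array([0.2651, 0.5501, 0.5268]), 'orientation': array([-0.5946,  2.5279, -1.3043])}
```

View pics/top0.png

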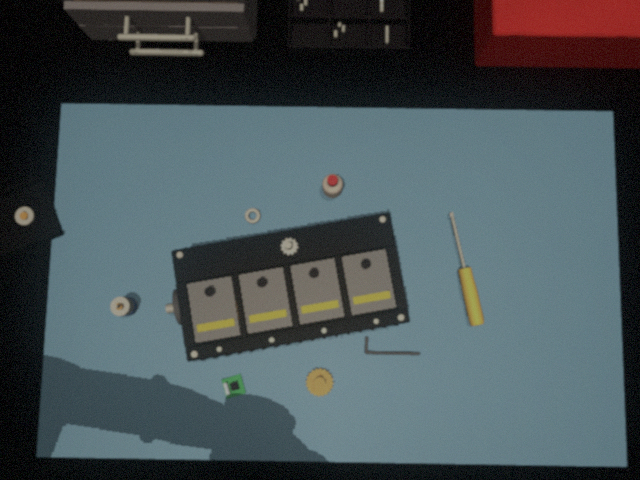

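View pics/side0.png

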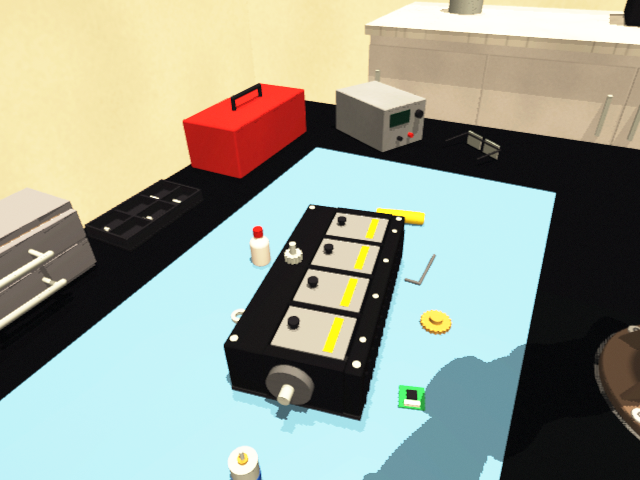

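```bash
cat > h.py <<'E'
from cell import *
import cv2,numpy as np
from scipy.spatial.transform import Rotation as R
np.set_printoptions(precision=4,suppress=True)
def ray(n,uv,z):
    p=camera_params(n);d=R.from_rotvec(p["orientation"]).apply(np.linalg.inv(p["intrinsics"])@[*uv,1])
    return p["xyz"]+d*(z-p["xyz"][2])/d[2]
def strips(n,img):
    m=cv2.inRange(cv2.cvtColor(img,cv2.COLOR_RGB2HSV),(24,130,60),(34,255,255))
    k,_,st,c=cv2.connectedComponentsWithStats(m)
    return [(c[i],st[i]) for i in range(1,k) if st[i,4]>80]
def delta(target):  # tool-axis offset of the TCP to target
    s=observe();return R.from_rotvec(s["ee_rot"]).inv().apply(np.array(target)-s["position"])*1000
E
python3 - <<'E'
from h import *
for n in("top","side"):
    for c,st in strips(n,cv2.imread(f"pics/{n}0.png")[:,:,::-1].copy()): print(n,c,st,ray(n,c,.09))
E
```

```text
top [471.5159 295.6529] [462 268  20  57 314] [ 0.5009 -0.2215  0.09  ]
top [370.9798 297.1616] [354 292  36  11 198] [ 0.4961 -0.0609  0.09  ]
top [319.2244 306.3171] [302 301  36  11 205] [0.4803 0.0216 0.09  ]
top [267.5502 315.5167] [250 310  36  12 209] [0.4644 0.1037 0.09  ]
top [215.2582 324.7887] [198 319  36  12 213] [0.4485 0.1865 0.09  ]
side [404.3145 214.1824] [377 208  48  15 318] [ 0.4612 -0.1267  0.09  ]
side [371.8921 228.3381] [366 219  13  20 139] [ 0.4963 -0.0601  0.09  ]
side [361.2389 257.4056] [354 246  15  24 180] [0.4804 0.0227 0.09  ]
side [348.5833 292.1667] [340 278  18  29 240] [0.4645 0.105  0.09  ]
side [435.5284 320.5457] [421 310  30  22 405] [0.3385 0.1059 0.09  ]
side [333.0211 334.8157] [323 317  21  36 331] [0.4486 0.1874 0.09  ]
```

```bash
python3 -m jog '[0,0,0,0,-1, 0,0,0,0,-1, 0,0,0,0,-1, 0,0,0,0,-1, 0,0,0,0,-1, 0,0,0,0,0, 0,0,0,0,0]' 10; python3 - <<'E'
from h import *
s=observe();print(R.from_rotvec(s["ee_rot"]).as_matrix(),s["width"],delta([.4485,.187,.15]))
E
```

```text
clock: 0.68
position: [0.2011, 0.5892, 0.2477]
ee_rot: [0.338, -3.121, 0.012]
force: [-0.4, -0.2, -0.0]
width: 0.541
[[-0.9768 -0.2143 -0.0019]
 [-0.2143  0.9767 -0.0079]
 [ 0.0036 -0.0073 -1.    ]] 0.5408804129599487 [-155.8429 -445.1758  100.3561]
```

```bash
python3 -m jog '[0,-0.33,-0.93,0,0.25, 0,-0.33,-0.93,0,0, 0,-0.33,-0.93,0,0, 0,-0.33,-0.93,0,0, 0,-0.33,-0.93,0,0, 0,-0.33,-0.93,0,0, 0,-0.33,-0.93,0,0, 0,-0.33,-0.93,0,0, 0,-0.33,-0.93,0,0, 0,-0.33,-0.93,0,0, 0,-0.33,-0.93,0,0, 0,-0.33,-0.93,0,0, 0,0,0,0.5,0, 0,0,0,0.5,0,0,0,0,0,0]'; python3 - <<'E'
from h import *
s=observe();print(R.from_rotvec(s["ee_rot"]).as_matrix(),s["width"],delta([.4485,.187,.15]))
E
```

```text
clock: 1.93
position: [0.4409, 0.1562, 0.2072]
ee_rot: [0.2, -3.135, 0.005]
force: [-1.2, 0.8, -0.1]
width: 0.007
[[-0.9919 -0.1271 -0.0005]
 [-0.1271  0.9919 -0.0029]
 [ 0.0009 -0.0029 -1.    ]] 0.007231448867299017 [-11.46    29.7499  57.1247]
```

```bash
python3 -m jog '[0,-0.15,0.37,0,-0.6, 0,-0.14,0.37,0.5,0, 0,0,0,0.5,0, 0,0,0,0.3,0, 0,0,0,0.3,0, 0,0,0,0,0, 0,0,0,0,0]'; python3 - <<'E'
from h import *
s=observe();print(R.from_rotvec(s["ee_rot"]).as_matrix(),delta([.4485,.187,.115]))
cv2.imwrite("pics/side1.png",get_image("side")[:,:,::-1])
E
```

```text
clock: 2.52
position: [0.4484, 0.1919, 0.1451]
ee_rot: [-0.278, 3.129, -0.001]
force: [-0.5, -0.3, 0.7]
width: 0.002
[[-0.9844 -0.1761  0.0006]
 [-0.1761  0.9844 -0.0003]
 [-0.0006 -0.0004 -1.    ]] [ 0.8027 -4.8686 30.1511]
```

View pics/side1.png

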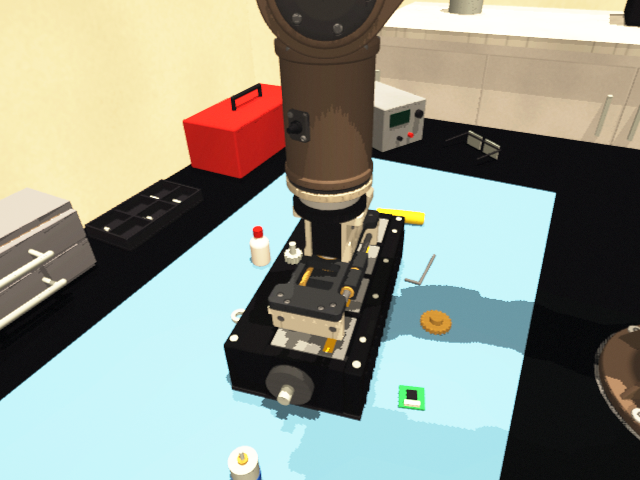

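The hand stands over cover 1, with its strip just visible at (328,342) below the fingers and nothing else near. Now pressing in small steps.

```bash
python3 -m jog '[0,0.02,-0.12,0.3,-0.15, 0,0,0,0.2,0, 0,0,0,0.12,0, 0,0,0,0,0]'; python3 -m jog '[0,0,0,0.1,0, 0,0,0,0.1,0]';  python3 -m jog '[0,0,0,0.1,0, 0,0,0,0.1,0]'; python3 -m jog '[0,0,0,0.1,0, 0,0,0,0,0]'
```

```text
clock: 2.9
position: [0.4503, 0.189, 0.1234]
ee_rot: [-0.299, 3.121, 0.004]
force: [-0.7, 0.4, 0.4]
width: 0.002
clock: 3.07
position: [0.4511, 0.1897, 0.1163]
ee_rot: [-0.297, 3.12, 0.006]
force: [0.2, 0.3, 0.4]
width: 0.004
clock: 3.23
position: [0.4515, 0.1899, 0.1146]
ee_rot: [-0.295, 3.119, 0.008]
force: [-27.6, -13.2, 100.1]
width: 0.006
clock: 3.4
position: [0.4515, 0.1898, 0.1167]
ee_rot: [-0.293, 3.117, 0.012]
force: [1.3, -0.7, -1.6]
width: 0.008
```

Cover 1 is solid (100 N at z = 0.1146), so I'll use gentler steps from here. On to cover 2.

```bash
python3 -m jog '[0,0,0,-0.5,0, 0,0,-1,0,0, 0,0,-1,0,0, 0,0,0,0,0, 0,0,0,0,0]'; python3 -c "
from h import *
print(delta([.4645,.104,.118]),R.from_rotvec(observe()['ee_rot']).as_matrix()[:,1])"
```

```text
clock: 3.82
position: [0.4682, 0.1116, 0.1395]
ee_rot: [-0.299, 3.111, 0.016]
force: [-0.6, 0.6, -0.5]
width: 0.004
[ 5.4901 -6.9454 21.299 ] [-0.1907  0.9816  0.0088]
```

```bash
python3 -m jog '[0,0.13,-0.17,0.25,0, 0,0,0,0.12,0, 0,0,0,0.05,0, 0,0,0,0,0]'; python3 -m jog '[0,0,0,0.08,0]';  python3 -m jog '[0,0,0,0.06,0]'; python3 -m jog '[0,0,0,0.06,0]';python3 -m jog '[0,0,0,0.05,0]'
```

```text
clock: 4.15
position: [0.4653, 0.105, 0.122]
ee_rot: [-0.296, 3.11, 0.017]
force: [0.1, 0.6, -0.2]
width: 0.007
clock: 4.23
position: [0.4656, 0.1059, 0.119]
ee_rot: [-0.298, 3.109, 0.018]
force: [0.6, 0.8, 0.2]
width: 0.007
clock: 4.32
position: [0.4657, 0.1068, 0.1164]
ee_rot: [-0.299, 3.109, 0.018]
force: [0.8, -0.3, 0.1]
width: 0.006
clock: 4.4
position: [0.466, 0.1071, 0.1148]
ee_rot: [-0.3, 3.109, 0.018]
force: [-18.3, -8.5, 69.8]
width: 0.007
clock: 4.48
position: [0.466, 0.1071, 0.1149]
ee_rot: [-0.301, 3.109, 0.018]
force: [-18.8, -7.6, 60.5]
width: 0.005
```

Cover 2 is solid too (60–70 N). Next is cover 3.

```bash
python3 -m jog '[0,0,0,-0.5,0, 0,0,-1,0,0, 0,0,-1,0,0, 0,0,0,0,0, 0,0,0,0,0]'; python3 -c "
from h import *
print(delta([.4804,.022,.118]),R.from_rotvec(observe()['ee_rot']).as_matrix()[:,1])"
```

```text
clock: 4.9
position: [0.4836, 0.0302, 0.1368]
ee_rot: [-0.314, 3.103, 0.021]
force: [-0.5, 1.5, 0.0]
width: 0.008
[ 5.2365 -7.5587 18.6157] [-0.2002  0.9797  0.0108]
```

```bash
python3 -m jog '[0,0.13,-0.19,0.2,0.1, 0,0,0,0.12,0, 0,0,0,0.05,0, 0,0,0,0,0]'; python3 -m jog '[0,0,0,0.06,0]';  python3 -m jog '[0,0,0,0.05,0]'; python3 -m jog '[0,0,0,0.05,0]';python3 -m jog '[0,0,0,0.04,0]'
```

```text
clock: 5.23
position: [0.4796, 0.0225, 0.1196]
ee_rot: [-0.297, 3.105, 0.021]
force: [-0.6, -0.3, -0.2]
width: 0.002
clock: 5.32
position: [0.4794, 0.0233, 0.117]
ee_rot: [-0.299, 3.105, 0.022]
force: [0.4, -0.3, 0.5]
width: 0.002
clock: 5.4
position: [0.4793, 0.024, 0.1146]
ee_rot: [-0.3, 3.106, 0.022]
force: [-0.6, -1.5, 1.0]
width: 0.004
clock: 5.48
position: [0.4793, 0.0243, 0.1124]
ee_rot: [-0.302, 3.106, 0.021]
force: [-0.8, -1.6, 2.6]
width: 0.008
clock: 5.57
position: [0.4793, 0.0244, 0.1106]
ee_rot: [-0.302, 3.106, 0.021]
force: [-0.1, -1.5, 2.2]
width: 0.004
```

Cover 3 gives at about 2.5 N, so it is the free one. Pushing it down into the housing.

```bash
python3 -m jog '[0,0,-0.05,0.1,0, 0,0,-0.02,0.1,0, 0,0,0,0.1,0, 0,0,0,0.1,0, 0,0,0,0.1,0, 0,0,0,0.1,0]'; python3 -c "
from h import *
print(delta([.4804,.022,.072]))"
```

```text
clock: 6.07
position: [0.4825, 0.0233, 0.0854]
ee_rot: [-0.304, 3.101, 0.023]
force: [-0.5, 0.3, 2.7]
width: 0.006
[ 2.7155 -1.0207 13.3577]
```

```bash
python3 -m jog '[0,0.06,-0.02,0.1,0, 0,0.03,0,0.1,0, 0,0,0,0.1,0]'; python3 -m jog '[0,0,0,0.06,0, 0,0,0,0.05,0, 0,0,0,0,0, 0,0,0,0,0]'; python3 -c "
from h import *
print(delta([.4804,.022,.072]))
cv2.imwrite('pics/side2.png',get_image('side')[:,:,::-1])"
```

```text
clock: 6.32
position: [0.4784, 0.0216, 0.0716]
ee_rot: [-0.304, 3.103, 0.023]
force: [0.0, 0.6, 2.1]
width: 0.002
clock: 6.65
position: [0.477, 0.0213, 0.0652]
ee_rot: [-0.304, 3.106, 0.022]
force: [0.5, -1.1, 1.5]
width: 0.008
[-3.6318  0.0637 -6.7571]
```

View pics/side2.png

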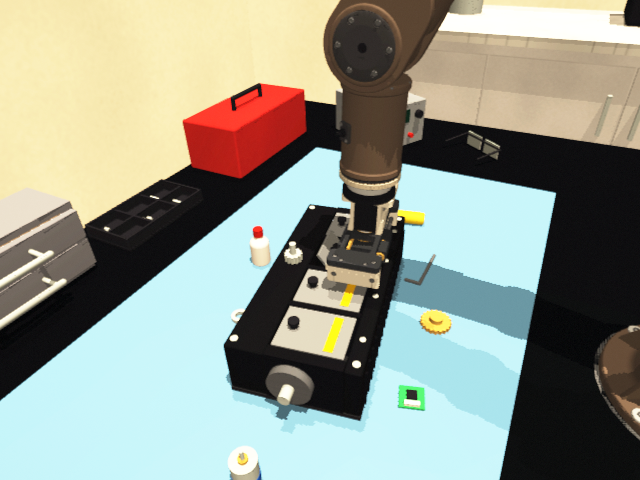

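The fingers are about 50 mm down in place 3, and cover 3's short end at (325,250) is raised. Withdrawing straight up.

```bash
python3 -m jog '[0,0,0,-0.1,0, 0,0,0,-0.2,0, 0,0,0,-0.3,0, 0,0,0,-0.5,0, 0,0,0,-0.8,0, 0,0,0,-1,0, 0,0,0,-1,0, 0,0,0,-1,0, 0,0.8,0,-0.4,0, 0,1,0,0,0, 0,1,0,0,0, 0,1,0,0,0, 0,0,0,0,0, 0,0,0,0,0]'; python3 -c "
from h import *
a=get_image('side');b=get_image('top')
cv2.imwrite('pics/both3.png',np.hstack([a[150:450,180:500],b[150:450,90:510]])[:,:,::-1])"
```

```text
clock: 7.87
position: [0.3174, -0.0136, 0.2935]
ee_rot: [-0.301, 3.093, 0.023]
force: [1.7, 0.6, -0.3]
width: 0.005
```

View pics/both3.png

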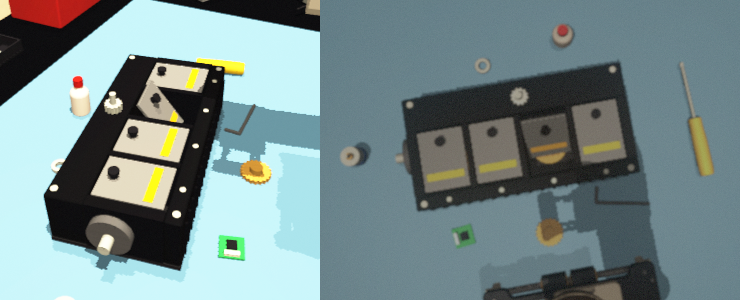

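```bash
python3 - <<'E'
from h import *
ex=np.array([np.cos(.19),np.sin(.19),0]);p0=np.array([.4804,.022,.09])
for n in("top","side"):
    p=camera_params(n);M=R.from_rotvec(p["orientation"])
    im=get_image(n);a=cv2.imread(f"pics/{n}0.png")[:,:,::-1]
    for t in(0,.65,.8,.95):
        q=M.inv().apply(p0+.046*((1-np.cos(t))*ex-np.sin(t)*np.array([0,0,1]))-p["xyz"]);u=p["intrinsics"]@q;print(n,t,u[:2]/u[2])
    m=cv2.inRange(cv2.cvtColor(im,cv2.COLOR_RGB2HSV),(10,100,40),(34,255,255))
    k,_,st,c=cv2.connectedComponentsWithStats(m)
    print([(c[i].round(1),st[i,4]) for i in range(1,k) if st[i,4]>25])
print(observe()["clock"],observe()["dq"])
E
```

```text
top 0 [318.9697 306.2266]
top 0.65 [318.4618 300.5717]
top 0.8 [318.0785 297.8649]
top 0.95 [317.6125 294.7526]
[(array([ 23.4, 215.1]), np.int32(39)), (array([470.6, 296.4]), np.int32(762)), (array([371.2, 297.2]), np.int32(279)), (array([318.2, 296.9]), np.int32(212)), (array([320.9, 307.9]), np.int32(219)), (array([267.4, 315.6]), np.int32(284)), (array([215.1, 324.8]), np.int32(283)), (array([319.3, 381.7]), np.int32(500))]
side 0 [361.4253 257.1523]
side 0.65 [355.2702 270.0086]
side 0.8 [352.4527 272.0382]
side 0.95 [349.2397 273.6211]
[(array([514.8,  91.2]), np.int32(86)), (array([404.8, 215.2]), np.int32(398)), (array([371.7, 228.5]), np.int32(159)), (array([353.5, 266.9]), np.int32(71)), (array([348.5, 292.2]), np.int32(270)), (array([435.3, 321.7]), np.int32(565)), (array([332.9, 334.8]), np.int32(365)), (array([622.5, 372.6]), np.int32(2813)), (array([242.6, 459.3]), np.int32(78))]
8.0667 [-0.0014  0.0209 -0.0005 -0.005   0.     -0.0036 -0.0002]
```

The strip in the top view (row 296.9) puts the tilt at about 0.85 rad. The side view agrees roughly, since its strip is partly hidden. Handing in.

```bash
python3 -m jog '[0,0,0,0,0, 0,0,0,0,0, 0,0,0,0,0]'; python3 -c "
from cell import *
print(sign_off())"
```

```text
clock: 8.32
position: [0.3213, -0.0127, 0.2926]
ee_rot: [-0.303, 3.097, 0.021]
force: [0.7, -0.6, -1.0]
width: 0.003
the job is handed in; nothing more can be done
None
```

Cover 3 was the free one. I pushed its strip end about 50 mm down into the housing with closed fingers, took the hand away, and handed the job in at about 8.3 s. No verdict was reported.

- **Finding it:** covers 1 and 2 did not give, while cover 3 gave way at about 2.5 N. I did not press cover 4, since the free one was already found.
- **Wrist force:** my first press, on cover 1, was too hard. It read about 100 N vertical, about 105 N in all, against the 120 N limit. I used smaller steps after that; cover 2 still read about 70 N.
- **Final tilt:** the top view puts cover 3 at about 0.85 rad (49°). The side view roughly agrees (its column fits about 0.75 rad), but the housing edge hides part of the strip there.
- **Loose parts:** none looked moved in the last pictures. I measured only the screwdriver and the gear, both within about 1 pixel of where they started. The other parts I checked only by eye.
- **Robot:** the hand was clear of everything, with the force reading near zero.

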